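Set out the soldering and cleaning trays for a repair

TASK

Set out the two trays for the next repair, left and right being as you see them from the robot: in the tray with the solder reel, put the flux jar in the middle of the pocket to the right of the reel, lay the blue desoldering wick flat and central on top of the jar, and put the blue organiser in the middle of the pocket to the left of the reel. In the tray with the squeeze bottle, stand the small amber bottle in the middle of the pocket to the left of that bottle, and leave the USB meter where it lies.

Things in the scene. Friction and masses are not known exactly. Their poses are not given: they have to be found in the camera images.
- flux_jar_mid (a point): Flux jar: round, low, white jar with black screw lid, 52 mm in diameter, 33 mm high, 60 g, flat top. It stands upright on the plywood riser board (top of the board 110 mm above the bench top). Point: its centre, half-way up. (Round the board: a microscope on the right, close to where the arm may start, and bench clutter below the board.)
- solder_wick_mid (a point): Desoldering wick: flat blue disc, 36 mm in diameter and 9 mm thick, with a thin copper tail (stiff, 27 mm, in its own -y direction, near the board, offers no resistance). Lies flat on the riser board. Point: centre of the blue disc, half-way up.
- blue_organiser_mid (a point): Small blue organiser box with open compartments, 62 mm (own x) by 34 mm (own y) by 16 mm high, lies flat on the riser board. Its top counts as solid. Point: its centre, half-way up.
- amber_flux_mid (a point): Small amber flux bottle with white cap, 25 mm in diameter (cap 19 mm), 54 mm high, stands upright on the riser board. Point: its centre, half-way up.
- usb_meter_mid (a point): Black USB meter with a metal plug at one end, 30 mm (own x) by 79 mm (own y) by 13 mm high, lies flat on the riser board among the other things; it is to stay where it lies. Point: near the middle of its length, half-way up.
- solder_tray: Grey tray 84 x 240 mm, fixed on the riser, three 72 mm square pockets in a row along its y: centres at y = +78 (left), 0 and -78 mm (right). A solder reel (60 mm across, 40 high) is fixed in the middle one. Pocket floors 3 mm above its underside, rims 4 mm above the floors. Origin: centre of its underside; x points away from the robot (within 0.25 rad), y left. The two trays may swap places.
- cleaning_tray: Grey tray 84 x 240 mm, fixed on the riser, three 72 mm square pockets in a row along its y: centres at y = +78 (left), 0 and -78 mm (right). A white squeeze bottle (47 mm across, 108 high) is fixed in the middle one. Pocket floors 3 mm above its underside, rims 4 mm above the floors. Origin: centre of its underside; x points away from the robot (within 0.25 rad), y left. The two trays may swap places.

How it is judged:
By the outcome, as a careful person would: the job done as asked, in the order asked, and still so for the second after the job is handed in, with the robot touching nothing.
It also fails if it takes over 96 s, if anything falls off the work surface, if the arm or the gripper's body presses on something with over 40 N, if the wrist force passes 120 N, or if a joint passes its speed limit or range.

ROBOT

A 6-joint arm with a two-finger parallel gripper is mounted at the origin on a cart in front of the work surface, level with it; the furniture and walls round the work are solid. World frame = base frame: x ahead of the robot, y to its left, z up, the work surface at z = 0. Lengths are in m, angles in rad, forces in N, time in s.
With the tool pointing down it reaches from about 0.375 to 0.925 m from the base axis. Payload 5.7 kg.
Tool frame: the origin (TCP) lies at the very end of the fingers, on their centre line; the grasp point (between the pads) lies 19 mm behind it; z points along the fingers, y is the line along which they close (so a half turn about z gives the same grasp; the last joint's range is limited). The gripper opens to 85 mm and grips with 20 to 120 N. Pads are 22 mm wide; open, the fingers measure 114 mm over their backs; the gripper's body (76 mm by 85 mm) begins 54 mm behind the grasp point. The pads swing forward as they close: fully open they stand 13 mm farther back than shut.
Start: joints at [-0.115, 0.359, 1.51, -0, 1.272, -0.115], TCP at [0.6, -0, 0.203] pointing down, gripper open.
Joint ranges: [-2.97, 2.97], [-1.01, 2.36], [0.21, 2.38], [-0.96, 4.11], [0.2, 2.71], [-2.98, 2.98]. Speed limits (rad/s): [2.39, 2.39, 3.14, 3.14, 3.14, 3.14].

INTERFACE

Orientations are given as a unit quaternion [x, y, z, w].
In Python, from bench import arm gives the robot as it stands. The module is installed in compiled form; this text tells all that it offers.
- The arm moves only by the tool servo_tool, never from a script. Its arguments are lists of equal length, an entry for each row: "dp": the shift along the tool's x, y, z each as a share of 60 cm, from -1 to 1, a list of three; "twist": the turn, a rotation vector about the tool's x, y, z each as a share of 30 degrees, from -1 to 1, a list of three. In form: {"dp": [[x, y, z], ...], "twist": [[wx, wy, wz], ...]}. A call has exactly 10 rows; each row is the pose to reach, as a shift and turn from the pose commanded when the call began, along the tool's axes at that moment; what a row does not reach only later rows make up. A row lasts 1/12 s, in which the tool goes at most 41.7 mm and 7.16 degrees, less where a joint would pass 70% of its speed; a pose out of reach is approached as far as the arm can. A call with a number of a shift or a turn outside -1 to 1 is refused whole. A call with a gripper value outside its range is refused whole. "jaw" is the gripper's target within -1 to 1 (shut at 1, half-way at 0, fully open at -1), set as the call begins (left out, the last holds). The fingers move at their own pace and stop on an object; the grip force is fixed at half the most. Time passes only in rows, so rows that repeat a pose let the fingers close, or fill a call up. It gives the time, the measured TCP pose, the force, the opening and the grip force at its end, in the units of the state.
- arm.state(): the state, without advancing time (a new reading comes with each control period).
- arm.read_camera(name): name is "scene" or "side" or "wrist"; returns a dict with "pixels" (480x640x3 uint8, red, green, blue), "range_z" (480x640 float32, m along the optical axis (not along the pixel's ray), 0 where there is no reading), "camera_matrix" (3x3 intrinsics, pixels), "R" (3x3) and "t" (3): a world point X has camera coordinates R X + t. Camera axes: x right, y down, z forward; pixel columns grow to the right and rows downward; lengths in m; the calibration is good to about 2 mm. The wrist camera is an equidistant fisheye: a pixel r from the principal point sees the ray r / f radians off the axis. A picture is of the moment at which its call begins.
- arm.job_done(): hands the job in; it is judged then, once.
The state is a dict: "t": time; "joints": joint angles; "qd": joint speeds; "effort": joint torques, N m; "position": TCP position; "eef_rot": TCP orientation; "wrist_force": force on the tool from outside, world axes, zero at the start; "wrist_torque": the same for the moment, N m; "opening": finger opening in m; "finger_force": force on a finger pad.
Only numpy, scipy, OpenCV 4.12 (cv2) and the standard library are available. Lean on these libraries where they do the work, as an engineer would, in place of code of your own. Each camera call takes 0.05 s, during which the arm holds its last target. There are 200 camera calls.

## Working session

There is one attempt and no reset: what is moved stays moved. The work goes in short steps, Python scripts to look and compute and a tool call to move; the robot and the scene stay as the last step left them, time stands still between calls to the robot, and variables do not carry over. Pictures are saved under pics/ and viewed, at most 14 in all, crops included, and the job is handed in when it is done.

Besides the shell and the picture viewer there is one more tool, called after "Call:" as name(argument=value, ...) on one line, values as JSON. servo_tool: Moves the arm, as the interface text tells. Shift numbers are shares of 60 cm and turn numbers shares of 30 degrees, none past 1 either way. Its arguments: {"type":"object","properties":{"dp":{"type":"array","items":{"type":"array","items":{"type":"number"}}},"twist":{"type":"array","items":{"type":"array","items":{"type":"number"}}},"jaw":{"type":"number"}},"required":["dp","twist"]}

```bash
mkdir -p pics
cat > h.py <<'E'
import numpy as np, cv2
from bench import arm
def cap(n,save=None):
    c=arm.read_camera(n)
    if save: cv2.imwrite('pics/'+save+'.png',c['pixels'][:,:,::-1])
    return c
def world(c):
    K=c['camera_matrix'];z=c['range_z'].astype(float)
    v,u=np.mgrid[:480,:640]
    P=np.stack([(u-K[0,2])/K[0,0]*z,(v-K[1,2])/K[1,1]*z,z],-1)
    W=(P-c['t'])@c['R']
    W[z<=0]=np.nan
    return W
E
python3 - <<'E'
from h import *
for n in('scene','side'):
    c=cap(n,n+'0'); np.savez(n+'0.npz',**c); print(c['t']@-c['R'],c['camera_matrix'][0,0])
print(arm.state())
E
```

```text
[ 0.13178766 -0.62094759  0.82359018] 568.5848703419517
[0.23280429 0.81451041 0.55129984] 483.15972602205835
{'t': 0.1, 'joints': array([-1.15067059e-01,  3.59439629e-01,  1.51135794e+00,  1.44152424e-05,
        1.27249751e+00, -1.15097486e-01]), 'qd': array([-0.00078221, -0.0030683 , -0.00219779,  0.00080584,  0.00146718,
        0.00117995]), 'effort': array([ 5.04615236e-04, -5.28650415e+01, -2.79350227e+01, -1.37166940e-04,
        4.90131526e-03,  3.56782721e-05]), 'position': array([5.99321608e-01, 9.60708211e-05, 2.01920885e-01]), 'eef_rot': array([ 7.07097269e-01,  7.07115781e-01, -5.23405679e-04, -6.71311978e-04]), 'wrist_force': array([-0.19681499,  0.37628293, -0.56877431]), 'wrist_torque': array([ 0.011514  , -0.01006045, -0.00633225]), 'finger_force': 0.0, 'opening': 0.08525299083428077}
```

View pics/scene0.png

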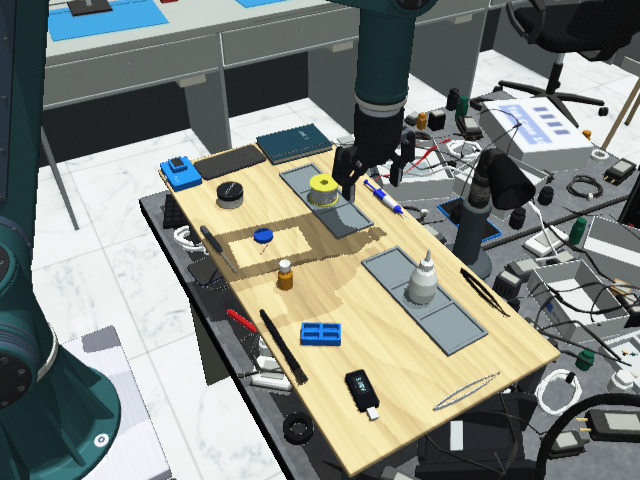

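View pics/side0.png

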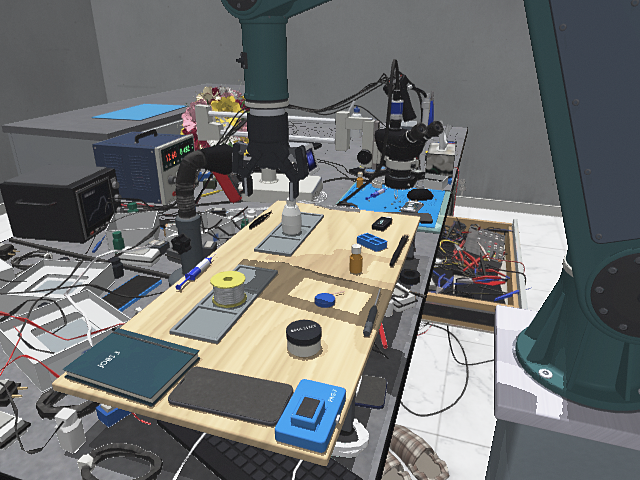

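The scene view shows the solder tray (reel at 323,190), the cleaning tray (bottle at 423,280), jar (230,195), wick (263,236), amber bottle (285,275), organiser (320,334) and meter (362,392). The side view shows the same things from the left. Next I measure them.

Run:
```python
from h import *
S=0.001; x0,y0=0.3,-0.5; H,Wd=1000,600
# top-down: row = -y (top = left), col = x
comb=np.zeros((H,Wd,3),np.uint8); hm=np.full((H,Wd),np.nan)
def load(n): return dict(np.load(n+'0.npz'))
boxes={'jar':(200,165,265,215),'wick':(245,225,285,250),'amber':(268,255,305,295),'org':(290,315,350,352),'meter':(335,362,392,425),'reel':(298,168,350,212),'sq':(400,240,445,308)}
c=load('scene');W=world(c)
for k,(a,b,d,e) in boxes.items():
    w=W[b:e,a:d].reshape(-1,3); w=w[np.isfinite(w[:,2])]
    print(k,'zmed %.3f'%np.median(w[:,2]),'max %.3f'%np.percentile(w[:,2],98), end=' ')
    top=w[w[:,2]>np.percentile(w[:,2],98)-0.006]
    r=cv2.minAreaRect((top[:,:2]*1000).astype(np.float32)); print('top rect',np.round(r[0],1),np.round(r[1],1),round(r[2],1),len(top))
for n in('scene','side'):
    c=load(n);W=world(c)
    v=W[:,:,2]; m=np.isfinite(v)&(v>0.09)&(v<0.26)
    m&=(W[:,:,0]>.3)&(W[:,:,0]<.9)&(abs(W[:,:,1])<.5)
    w=W[m];px=c['pixels'][m]
    o=np.argsort(w[:,2]);w=w[o];px=px[o]
    r=((.5-w[:,1])*1000).astype(int).clip(0,H-1);q=((w[:,0]-.3)*1000).astype(int).clip(0,Wd-1)
    im=np.zeros((H,Wd,3),np.uint8)
    for dr in(0,1,2):
        for dc in (0,1,2): im[(r+dr).clip(0,H-1),(q+dc).clip(0,Wd-1)]=px[:,::-1]
    cv2.imwrite(n+'_top.png',im)
    print(n,'board z',np.nanmedian(v[m]))
a=cv2.imread('scene_top.png');b=cv2.imread('side_top.png')
cv2.imwrite('pics/top0.png',cv2.resize(np.hstack([a,b]),(720,600)))
```

```text
jar zmed 0.110 max 0.143 top rect [438.3 255.6] [52.8 51.9] 18.1 371
wick zmed 0.110 max 0.120 top rect [448.6 121.1] [36.7 46.3] 10.8 223
amber zmed 0.110 max 0.163 top rect [426.5  -6.3] [20.8 18.4] 61.5 98
org zmed 0.111 max 0.127 top rect [ 422.3 -133.7] [37.5 61.3] 58.1 497
meter zmed 0.110 max 0.123 top rect [ 421.9 -258.4] [80.1 30.3] 79.5 871
reel zmed 0.117 max 0.313 top rect [532.7  -1.9] [23.2 14.3] 89.9 88
sq zmed 0.113 max 0.195 top rect [ 611.8 -144.4] [19.9 20.9] 59.9 145
scene board z 0.11008710109339935
side board z 0.11246945459618304
```

View pics/top0.png

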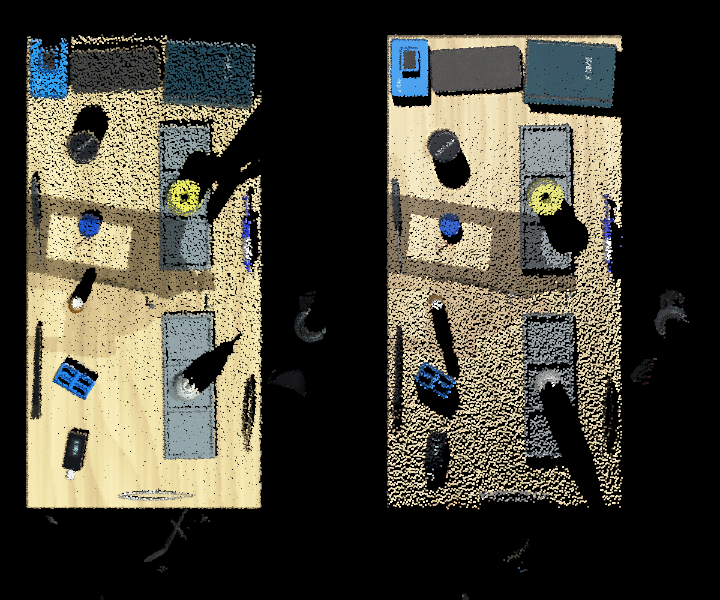

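The top-down maps show both trays clearly: solder tray near x .61, y .17 and cleaning tray near x .61, y -.14. Now I refine the tray poses and object centres from both cameras.

Run:
```python
from h import *
for n in('scene','side'):
    c=dict(np.load(n+'0.npz'));W=world(c);px=c['pixels'].astype(int)
    r,g,b=px[:,:,0],px[:,:,1],px[:,:,2]
    x,y,z=W[:,:,0],W[:,:,1],W[:,:,2]
    bd=(z>.106)&(z<.116)&(x>.36)&(x<.54)&(abs(y)<.25); dz=np.median(z[bd])-.110; z=z-dz
    print(n,'dz %.4f'%dz)
    def rect(m,k):
        m=cv2.morphologyEx(m.astype(np.uint8),cv2.MORPH_OPEN,np.ones((2,2)))>0
        p=np.stack([x[m],y[m]],1)*1000
        q=cv2.minAreaRect(p.astype(np.float32)); print(' ',k,np.round(q[0],1),np.round(q[1],1),round(q[2],1),len(p),'z %.3f'%np.median(z[m]))
    def box(a,bb,d,e): return (x>a)&(x<bb)&(y>d)&(y<e)
    grey=(b-r>-15)
    rect(box(.54,.69,.03,.32)&grey&(z>.1105)&(z<.1195),'soldertray')
    rect(box(.54,.69,-.29,0)&grey&(z>.1105)&(z<.1195),'cleantray')
    rect(box(.55,.68,.1,.25)&(z>.148)&(z<.158)&(r>120),'reel')
    blue=(b>r+50)
    rect(box(.4,.5,.08,.16)&blue&(z>.114),'wick')
    m=box(.4,.5,.06,.18)&(z<.119)&(r>b+70)&(r>g+25); p=W[m]; print('  tail',len(p),p[:,:2].mean(0) if len(p) else '')
    rect(box(.36,.5,-.2,-.08)&blue&(z>.121),'org')
    rect(box(.38,.47,.2,.3)&(z>.138),'jar')
    rect(box(.39,.47,-.04,.03)&(z>.158),'amber')
    rect(box(.38,.47,-.31,-.2)&(z>.119),'meter')
```

```text
scene dz -0.0005
  soldertray [629.4 137.5] [299.6  92.6] 73.8 2186 z nan
  cleantray [ 612.8 -145.6] [ 81.5 237.7] 2.9 4525 z nan
  reel [570.9 114.2] [226.9  54.7] 57.1 378 z 0.152
  wick [447.1 125.3] [36.1 24.7] 37.7 203 z nan
  tail 7 [0.43241383 0.09241671]
  org [ 426.5 -131.4] [43.3 61.3] 59.4 479 z nan
  jar [453.9 254.5] [79.9 36.8] 28.5 357 z nan
  amber [438.   13.2] [66.1 16.6] 61.7 98 z 0.163
  meter [ 426.2 -249.7] [67.3 34.5] 79.2 773 z nan
side dz 0.0016
  soldertray [605.6 170. ] [ 83.6 248.4] 0.9 2851 z nan
  cleantray [ 610.4 -142.2] [ 82.8 245.5] 0.6 1262 z nan
  reel [620.4 147.6] [ 53.8 117.2] 25.4 437 z nan
  wick [445.7 127.7] [33.5 34.7] 18.6 212 z 0.119
  tail 12 [0.44381455 0.1025565 ]
  org [ 417.8 -140. ] [56.7 61.2] 59.8 214 z 0.124
  jar [431.6 246.2] [79.1 45.5] 58.6 643 z nan
  amber [438.  -57.8] [ 15.6 127.9] 11.7 59 z 0.161
  meter [ 419.7 -257.8] [87.8 26.1] 77.7 141 z 0.122
```

```bash
cat > meas.py <<'E'
from h import *
from scipy.spatial import cKDTree
def run(cs):
  for n,c in cs.items():
    W=world(c);px=c['pixels'].astype(int)
    r,g,b=px[:,:,0],px[:,:,1],px[:,:,2]
    x,y,z=W[:,:,0],W[:,:,1],W[:,:,2]
    bd=(z>.106)&(z<.116)&(x>.36)&(x<.54)&(abs(y)<.25); dz=np.median(z[bd])-.110; z=z-dz
    print(n,'dz %.4f'%dz)
    def rect(m,k):
        p=np.stack([x[m],y[m]],1)*1000
        if len(p)<8: print(' ',k,'few');return
        d=cKDTree(p).query(p,5)[0][:,4]; p=p[d<6*np.median(d)+1]
        q=cv2.minAreaRect(p.astype(np.float32)); print(' ',k,np.round(q[0],1),np.round(q[1],1),round(q[2],1),len(p),'z %.3f'%np.median(z[m]))
    def box(a,bb,d,e): return (x>a)&(x<bb)&(y>d)&(y<e)
    grey=(b-r>-15)
    rect(box(.54,.69,.03,.32)&grey&(z>.1115)&(z<.1195),'soldertray')
    rect(box(.54,.69,-.29,0)&grey&(z>.1115)&(z<.1195),'cleantray')
    rect(box(.55,.68,.1,.25)&(z>.148)&(z<.158)&(r>120)&(b<150),'reel')
    rect(box(.56,.67,-.2,-.09)&(z>.13)&(z<.18),'squeeze')
    blue=(b>r+50)
    rect(box(.4,.5,.08,.16)&blue&(z>.115),'wick')
    rect(box(.36,.5,-.2,-.08)&blue&(z>.122),'org')
    rect(box(.38,.47,.2,.3)&(z>.14),'jar')
    rect(box(.39,.47,-.04,.03)&(z>.158),'amber')
    rect(box(.38,.47,-.31,-.2)&(z>.119),'meter')
if __name__=='__main__': run({n:dict(np.load(n+'0.npz')) for n in('scene','side')})
E
python3 meas.py
```

```text
scene dz -0.0005
  soldertray [606.1 171.9] [ 86.3 244.3] 0.6 1989 z 0.114
  cleantray [ 612.3 -142.4] [ 85.4 242.4] 1.2 4192 z 0.114
  reel [604.2 171.7] [59.1 52.7] 86.7 379 z 0.152
  squeeze [ 607.1 -149.2] [32.4 45.9] 45.3 711 z 0.158
  wick [447.3 124.3] [36.4 33.9] 65.5 198 z 0.119
  org [ 422.1 -134.3] [35.9 61.2] 57.9 453 z 0.125
  jar [438.4 255.7] [51.8 51.3] 10.6 327 z 0.142
  amber [426.5  -6.3] [20.8 18.4] 61.5 98 z 0.163
  meter [ 421.9 -258.3] [79.9 30.3] 79.5 805 z 0.122
side dz 0.0016
  soldertray [607.2 172.8] [ 85.3 243.6] 0.3 2796 z 0.113
  cleantray [ 613.5 -140.7] [ 84.6 242.8] 1.1 1247 z 0.114
  reel [608.1 173.3] [59.4 58.9] 76.6 440 z 0.152
  squeeze [ 609.2 -130.7] [46.  28.2] 26.4 417 z 0.155
  wick [448.1 126.9] [32.9 36.9] 18.7 204 z 0.119
  org [ 423.8 -132.7] [38.  64.4] 59.9 196 z 0.125
  jar [438.8 257.7] [51.6 51.7] 21.7 601 z 0.142
  amber [427.5  -3.4] [17.3 17.4] 61.4 60 z 0.163
  meter [ 423.9 -252.6] [76.2 29.4] 80.4 143 z 0.122
```

Call:
servo_tool(dp=[[0.428, -0.268, 0], [0.428, -0.268, 0], [0.428, -0.268, 0], [0.428, -0.268, 0], [0.428, -0.268, 0], [0.428, -0.268, 0], [0.428, -0.268, 0], [0.428, -0.268, 0], [0.428, -0.268, 0], [0.428, -0.268, 0]], twist=[[0, 0, 0], [0, 0, 0], [0, 0, 0], [0, 0, 0], [0, 0, 0], [0, 0, 0], [0, 0, 0], [0, 0, 0], [0, 0, 0], [0, 0, 0]], jaw=0.15)

```text
t: 0.93
position: [0.4389, 0.2569, 0.2025]
eef_rot: [0.706, 0.708, -0.0, 0.0]
wrist_force: [-0.5, 0.4, 0.4]
opening: 0.0362
finger_force: 0.0
```

Run:
```python
from h import *
s=arm.state();print(s['t'],s['position'],s['opening'])
P=s['position']
for n in('scene','side'):
    c=cap(n);W=world(c).reshape(-1,3)
    for sg in(-1,1):
        m=(abs(W[:,1]-P[1])<.018)&(W[:,0]*sg>P[0]*sg+.012)&(abs(W[:,0]-P[0])<.06)&(W[:,2]>.17)&(W[:,2]<.26)
        w=W[m]; print(n,sg,len(w), 'zmin',np.round(np.sort(w[:,2])[[0,3,8,20]],4) if len(w)>25 else '')
        if len(w)>25:
            l=w[w[:,2]<w[:,2].min()+.03]; print('  x span',l[:,0].min()-P[0],l[:,0].max()-P[0],'y',l[:,1].min()-P[1],l[:,1].max()-P[1])
```

```text
0.9333 [0.43894817 0.25690633 0.2025339 ] 0.03620279418017695
scene -1 105 zmin [0.2317 0.2348 0.2369 0.2414]
  x span -0.03238704782329338 -0.018005840067472356 y -0.012919236475320006 0.008165171385801084
scene 1 117 zmin [0.2318 0.2333 0.2352 0.2387]
  x span 0.016906638886872438 0.03270988075383752 y -0.013954380562176405 0.013874218216950562
side -1 180 zmin [0.2343 0.2349 0.2368 0.2404]
  x span -0.031243805602613084 -0.01754482732954743 y -0.005212628582685674 0.012316944971224097
side 1 211 zmin [0.2343 0.2349 0.2356 0.2379]
  x span 0.01840150514372807 0.033377123896383865 y -0.012373723119719515 0.012523085029461312
```

Run:
```python
from h import *
ims=[]
s=arm.state();P=s['position'];print(P)
for n in('scene','side'):
    c=cap(n);im=np.ascontiguousarray(c['pixels'][:,:,::-1]);K=c['camera_matrix']
    R=c['R'];t=c['t']
    def pr(X):
        q=K@(R@X+t);return q[:2]/q[2]
    u,v=pr(P).astype(int); print(n,u,v)
    im[v,u]=(0,0,255);im[v,u-1]=(0,0,255)
    z=c['range_z']; print('zero frac',(z[v-20:v+5,u-30:u+30]==0).mean())
    ims.append(cv2.resize(im[v-60:v+60,u-65:u+65],None,fx=3,fy=3,interpolation=0))
cv2.imwrite('pics/tips.png',np.hstack(ims))
```

```text
[0.43995759 0.25586285 0.20257632]
scene 227 163
zero frac 0.005333333333333333
side 302 293
zero frac 0.002
```

View pics/tips.png

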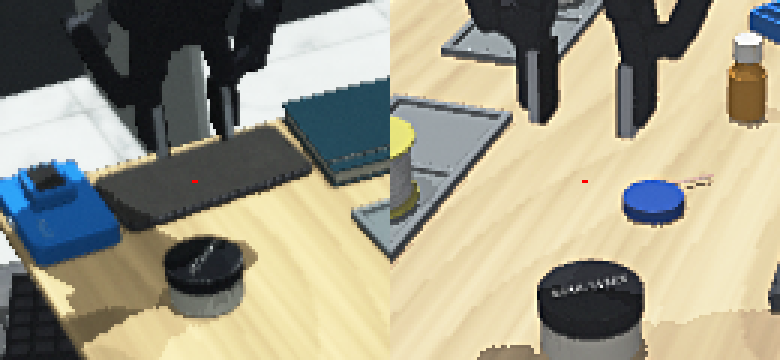

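The picture shows the fingertips about 28 mm above the stated TCP at 36 mm opening (tips at 540,122 and 628,136, against the red TCP point at 585,181). I'll check that with the gripper shut.

Call:
servo_tool(dp=[[0, 0, 0], [0, 0, 0], [0, 0, 0], [0, 0, 0], [0, 0, 0], [0, 0, 0], [0, 0, 0], [0, 0, 0], [0, 0, 0], [0, 0, 0]], twist=[[0, 0, 0], [0, 0, 0], [0, 0, 0], [0, 0, 0], [0, 0, 0], [0, 0, 0], [0, 0, 0], [0, 0, 0], [0, 0, 0], [0, 0, 0]], jaw=1)

```text
t: 1.97
position: [0.4391, 0.2568, 0.2027]
eef_rot: [0.707, 0.707, -0.0, -0.0]
wrist_force: [-1.4, 0.2, 0.5]
opening: -0.0004
finger_force: 0.0
```

Run:
```python
from h import *
s=arm.state();P=s['position'];print(P,s['opening'])
def prof(c,P,n):
    W=world(c).reshape(-1,3)
    m=(abs(W[:,1]-P[1])<.05)&(abs(W[:,0]-P[0])<.065)&(W[:,2]>P[2]-.03)&(W[:,2]<P[2]+.2)
    w=W[m]-P
    for a in np.arange(-.03,.2,.01):
        q=w[(w[:,2]>=a)&(w[:,2]<a+.01)]
        if len(q)>3: print(n,round(a,3),len(q),'x',np.round(np.percentile(q[:,0],[2,98]),3),'y',np.round(np.percentile(q[:,1],[2,98]),3))
prof(cap('side'),P,'shut')
prof(cap('scene'),P,'shutscene')
prof(dict(np.load('side0.npz')),np.array([.5993,0,.202]),'open')
```

```text
[0.43914964 0.2568457  0.20270281] -0.00038286372194568406
shut 0.03 75 x [-0.011  0.011] y [0.001 0.012]
shut 0.04 140 x [-0.013  0.013] y [-0.005  0.012]
shut 0.05 145 x [-0.013  0.013] y [-0.005  0.012]
shut 0.06 134 x [-0.013  0.013] y [-0.004  0.013]
shut 0.07 229 x [-0.029  0.029] y [-0.001  0.015]
shut 0.08 426 x [-0.035  0.036] y [-0.008  0.015]
shut 0.09 394 x [-0.044  0.045] y [-0.01   0.018]
shut 0.1 432 x [-0.051  0.052] y [-0.008  0.019]
shut 0.11 572 x [-0.061  0.058] y [-0.002  0.019]
shut 0.12 615 x [-0.059  0.057] y [-0.007  0.021]
shut 0.13 537 x [-0.045  0.038] y [-0.004  0.021]
shut 0.14 450 x [-0.04   0.037] y [-0.005  0.013]
shut 0.15 174 x [-0.037  0.035] y [-0.002  0.037]
shut 0.16 434 x [-0.037  0.028] y [0.001 0.039]
shut 0.17 476 x [-0.037  0.03 ] y [-0.001  0.039]
shut 0.18 476 x [-0.037  0.029] y [-0.001  0.039]
shut 0.19 489 x [-0.037  0.028] y [-0.     0.039]
shutscene 0.03 49 x [-0.013  0.012] y [-0.013 -0.004]
shutscene 0.04 76 x [-0.014  0.013] y [-0.013  0.005]
shutscene 0.05 76 x [-0.015  0.012] y [-0.012  0.006]
shutscene 0.06 65 x [-0.014  0.013]
[... 826 characters left out ...]
13]
open 0.06 100 x [-0.056  0.056] y [-0.011  0.013]
open 0.07 107 x [-0.056  0.056] y [-0.007  0.014]
open 0.08 101 x [-0.059  0.064] y [-0.009  0.015]
open 0.09 184 x [-0.063  0.064] y [-0.009  0.014]
open 0.1 242 x [-0.063  0.064] y [-0.012  0.019]
open 0.11 285 x [-0.063  0.063] y [-0.014  0.02 ]
open 0.12 245 x [-0.063  0.062] y [-0.004  0.021]
open 0.13 361 x [-0.063  0.063] y [0.002 0.021]
open 0.14 348 x [-0.063  0.062] y [-0.007  0.015]
open 0.15 125 x [-0.037  0.034] y [-0.007  0.037]
open 0.16 227 x [-0.037  0.027] y [-0.003  0.039]
open 0.17 231 x [-0.037  0.029] y [-0.009  0.04 ]
open 0.18 235 x [-0.037  0.03 ] y [-0.006  0.039]
open 0.19 239 x [-0.037  0.026] y [-0.002  0.04 ]
```

Call:
servo_tool(dp=[[-0.11, 0, 0], [-0.11, 0, 0], [-0.11, 0, 0.05], [-0.11, 0, 0.1], [-0.11, 0, 0.148], [-0.11, 0, 0.148], [-0.11, 0, 0.148], [-0.11, 0, 0.148], [-0.11, 0, 0.148], [-0.11, 0, 0.148]], twist=[[0, 0, 0], [0, 0, 0], [0, 0, 0], [0, 0, 0], [0, 0, 0], [0, 0, 0], [0, 0, 0], [0, 0, 0], [0, 0, 0], [0, 0, 0]])

```text
t: 2.9
position: [0.4406, 0.1914, 0.1155]
eef_rot: [0.707, 0.707, 0.001, 0.001]
wrist_force: [-0.0, -0.2, 0.3]
opening: 0.0003
finger_force: 0.0
```

Run:
```python
from h import *
s=arm.state();P=s['position'];print(P,s['wrist_force'])
for n,dz in(('side',.0016),('scene',-.0005)):
    c=cap(n);W=world(c).reshape(-1,3)-[0,0,dz]
    m=(abs(W[:,1]-P[1])<.02)&(abs(W[:,0]-P[0])<.02)&(W[:,2]>.114)&(W[:,2]<.2)
    print(n,np.sort(W[m][:,2])[:8]-P[2])
```

```text
[0.44060612 0.19135741 0.115528  ] [-0.02908815 -0.19270244  0.30810752]
side [0.02782712 0.02838867 0.02870397 0.02989609 0.0308572  0.03088161
 0.03098216 0.03100936]
scene [0.03021934 0.03073487 0.0307798  0.0308205  0.03106694 0.03124483
 0.03243883 0.03256265]
```

Call:
servo_tool(dp=[[0, 0, 0.02], [0, 0, 0.03], [0, 0, 0.035], [0, 0, 0.04], [0, 0, 0.042], [0, 0, 0.044], [0, 0, 0.046], [0, 0, 0.047], [0, 0, 0.048], [0, 0, 0.048]], twist=[[0, 0, 0], [0, 0, 0], [0, 0, 0], [0, 0, 0], [0, 0, 0], [0, 0, 0], [0, 0, 0], [0, 0, 0], [0, 0, 0], [0, 0, 0]])

```text
t: 3.83
position: [0.4392, 0.1908, 0.0851]
eef_rot: [0.707, 0.707, -0.0, -0.0]
wrist_force: [0.1, 1.0, 0.6]
opening: 0.0002
finger_force: 0.0
```

Call:
servo_tool(dp=[[0, 0, 0.001], [0, 0, 0.002], [0, 0, 0.003], [0, 0, 0.004], [0, 0, 0.005], [0, 0, 0.006], [0, 0, 0.006], [0, 0, 0.006], [0, 0, 0.006], [0, 0, 0.006]], twist=[[0, 0, 0], [0, 0, 0], [0, 0, 0], [0, 0, 0], [0, 0, 0], [0, 0, 0], [0, 0, 0], [0, 0, 0], [0, 0, 0], [0, 0, 0]])

```text
t: 4.67
position: [0.4391, 0.1908, 0.0815]
eef_rot: [0.707, 0.707, -0.0, -0.0]
wrist_force: [0.2, -1.9, 0.7]
opening: -0.0
finger_force: 0.2
```

Call:
servo_tool(dp=[[0, 0, 0.001], [0, 0, 0.002], [0, 0, 0.003], [0, 0, 0.003], [0, 0, 0.003], [0, 0, 0.003], [0, 0, 0.003], [0, 0, 0.003], [0, 0, 0.003], [0, 0, 0.003]], twist=[[0, 0, 0], [0, 0, 0], [0, 0, 0], [0, 0, 0], [0, 0, 0], [0, 0, 0], [0, 0, 0], [0, 0, 0], [0, 0, 0], [0, 0, 0]])

```text
t: 5.5
position: [0.4392, 0.1908, 0.0814]
eef_rot: [0.707, 0.707, 0.0, 0.0]
wrist_force: [-5.5, -2.2, 22.1]
opening: 0.0001
finger_force: 10.6
```

Call:
servo_tool(dp=[[0, 0, -0.05], [0, 0, -0.1], [0, 0, -0.1], [0.05, 0, -0.1], [0.11, -0.001, -0.1], [0.11, -0.001, -0.1], [0.11, -0.001, -0.1], [0.11, -0.001, -0.1], [0.11, -0.001, -0.1], [0.11, -0.001, -0.1]], twist=[[0, 0, 0], [0, 0, 0], [0, 0, 0], [0, 0, 0], [0, 0, 0], [0, 0, 0], [0, 0, 0], [0, 0, 0], [0, 0, 0], [0, 0, 0]], jaw=-1)

```text
t: 6.33
position: [0.4383, 0.2558, 0.1394]
eef_rot: [0.707, 0.707, -0.0, -0.0]
wrist_force: [0.6, 0.2, 0.3]
opening: 0.0855
finger_force: 0.0
```

Call:
servo_tool(dp=[[0.001, 0, 0.03], [0.001, 0, 0.06], [0.001, 0, 0.08], [0.001, 0, 0.088], [0.001, 0, 0.088], [0.001, 0, 0.088], [0.001, 0, 0.088], [0.001, 0, 0.088], [0.001, 0, 0.088], [0.001, 0, 0.088]], twist=[[0, 0, 0], [0, 0, 0], [0, 0, 0], [0, 0, 0], [0, 0, 0], [0, 0, 0], [0, 0, 0], [0, 0, 0], [0, 0, 0], [0, 0, 0]])

```text
t: 7.17
position: [0.4389, 0.2576, 0.0874]
eef_rot: [0.707, 0.707, 0.0, 0.0]
wrist_force: [0.1, 0.5, -0.2]
opening: 0.0853
finger_force: 0.0
```

Call:
servo_tool(dp=[[0, 0, 0], [0, 0, 0], [0, 0, 0], [0, 0, 0], [0, 0, 0], [0, 0, 0], [0, 0, 0], [0, 0, 0], [0, 0, 0], [0, 0, 0]], twist=[[0, 0, 0], [0, 0, 0], [0, 0, 0], [0, 0, 0], [0, 0, 0], [0, 0, 0], [0, 0, 0], [0, 0, 0], [0, 0, 0], [0, 0, 0]], jaw=1)

```text
t: 8.0
position: [0.4386, 0.2575, 0.0874]
eef_rot: [0.707, 0.707, 0.0, 0.0]
wrist_force: [-1.2, -1.0, 5.2]
opening: 0.0504
finger_force: 61.3
```

Call:
servo_tool(dp=[[0, 0, -0.05], [0, 0, -0.1], [0, 0, -0.14], [-0.272, 0.281, -0.14], [-0.272, 0.281, -0.14], [-0.272, 0.281, -0.14], [-0.272, 0.281, -0.14], [-0.272, 0.281, -0.14], [-0.272, 0.281, -0.14], [-0.272, 0.281, -0.14]], twist=[[0, 0, 0], [0, 0, 0], [0, 0, 0], [0, 0, 0], [0, 0, 0], [0, 0, 0], [0, 0, 0], [0, 0, 0], [0, 0, 0], [0, 0, 0]])

```text
t: 8.83
position: [0.6118, 0.0898, 0.1708]
eef_rot: [0.708, 0.706, 0.001, 0.002]
wrist_force: [1.0, 1.2, -0.1]
opening: 0.051
finger_force: 62.5
```

Run:
```python
from h import *
s=arm.state();P=s['position'];print(P,s['opening'],s['eef_rot'])
for n,dz in(('side',.0016),('scene',-.0005)):
    c=cap(n,'jar_'+n);W=world(c);W[:,:,2]-=dz
    px=c['pixels'].astype(int).sum(2)
    w=W.reshape(-1,3)
    m=(abs(w[:,1]-P[1])<.04)&(abs(w[:,0]-P[0])<.04)&(w[:,2]>.17)&(w[:,2]<.235)
    q=w[m]; print(n,'zmin',np.sort(q[:,2])[:5])
    l=q[q[:,2]<q[:,2].min()+.015]; print('jar x',l[:,0].min(),l[:,0].max(),'y',l[:,1].min(),l[:,1].max())
```

```text
[0.61182362 0.0898435  0.17075128] 0.05104901423290384 [7.08461071e-01 7.05747134e-01 6.16081596e-04 1.87475874e-03]
side zmin [0.19278215 0.19303098 0.19306735 0.19313088 0.19356585]
jar x 0.5788912937713432 0.642265454563849 y 0.08880061365945305 0.11735701976230226
scene zmin [0.19255272 0.19255828 0.19316858 0.19334734 0.19337718]
jar x 0.5767532825880336 0.6406793640049413 y 0.06496199821583487 0.09277695779450842
```

Call:
servo_tool(dp=[[0, 0, 0], [0, 0, 0], [0, 0, 0.03], [0, 0, 0.06], [0, 0, 0.09], [0, 0, 0.11], [0, 0, 0.11], [0, 0, 0.11], [0, 0, 0.11], [0, 0, 0.11]], twist=[[0, 0, 0], [0, 0, 0], [0, 0, 0], [0, 0, 0], [0, 0, 0], [0, 0, 0], [0, 0, 0], [0, 0, 0], [0, 0, 0], [0, 0, 0]])

```text
t: 9.77
position: [0.6081, 0.0945, 0.1062]
eef_rot: [0.707, 0.707, 0.001, 0.001]
wrist_force: [-0.1, -0.9, -0.2]
opening: 0.0507
finger_force: 62.5
```

Call:
servo_tool(dp=[[0.001, -0.001, 0.01], [0.001, -0.001, 0.016], [0.001, -0.001, 0.02], [0.001, -0.001, 0.023], [0.001, -0.001, 0.025], [0.001, -0.001, 0.025], [0.001, -0.001, 0.025], [0.001, -0.001, 0.025], [0.001, -0.001, 0.025], [0.001, -0.001, 0.025]], twist=[[0, 0, 0], [0, 0, 0], [0, 0, 0], [0, 0, 0], [0, 0, 0], [0, 0, 0], [0, 0, 0], [0, 0, 0], [0, 0, 0], [0, 0, 0]])

```text
t: 10.6
position: [0.6063, 0.0947, 0.0904]
eef_rot: [0.707, 0.707, -0.0, -0.0]
wrist_force: [-2.4, -0.4, 6.0]
opening: 0.0508
finger_force: 63.2
```

Call:
servo_tool(dp=[[0, 0, 0], [0, 0, 0], [0, 0, 0], [0, 0, 0], [0, 0, 0], [0, 0, 0], [0, 0, 0], [0, 0, -0.05], [0, 0, -0.1], [0, 0, -0.14]], twist=[[0, 0, 0], [0, 0, 0], [0, 0, 0], [0, 0, 0], [0, 0, 0], [0, 0, 0], [0, 0, 0], [0, 0, 0], [0, 0, 0], [0, 0, 0]], jaw=-1)

```text
t: 11.43
position: [0.6067, 0.0948, 0.1753]
eef_rot: [0.707, 0.707, 0.0, 0.0]
wrist_force: [-0.4, -0.1, 0.0]
opening: 0.0858
finger_force: 0.0
```

Call:
servo_tool(dp=[[0.051, -0.265, 0], [0.051, -0.265, 0], [0.051, -0.265, 0], [0.051, -0.265, 0], [0.051, -0.265, 0.05], [0.051, -0.265, 0.1], [0.051, -0.265, 0.1], [0.051, -0.265, 0.1], [0.051, -0.265, 0.1], [0.051, -0.265, 0.1]], twist=[[0, 0, 0], [0, 0, 0], [0, 0, 0], [0, 0, 0], [0, 0, 0], [0, 0, 0], [0, 0, 0], [0, 0, 0], [0, 0, 0], [0, 0, 0]])

```text
t: 12.27
position: [0.4493, 0.1255, 0.1152]
eef_rot: [0.707, 0.707, 0.001, 0.001]
wrist_force: [-0.7, -0.3, 0.6]
opening: 0.0854
finger_force: 0.0
```

Run:
```python
from h import *
s=arm.state();print(s['position'])
a=cap('scene');b=cap('side')
def cr(c,X,h=50):
    q=c['camera_matrix']@(c['R']@np.array(X)+c['t']);u,v=(q[:2]/q[2]).astype(int)
    im=c['pixels'][v-h:v+h,u-h:u+h,::-1];return cv2.resize(im,(400,400),interpolation=0)
cv2.imwrite('pics/wick1.png',np.hstack([cr(b,[.4475,.1255,.12]),cr(b,[.607,.094,.13])]))
for c,n,dz in((a,'scene',-.0005),(b,'side',.0016)):
    w=world(c);p=c['pixels'].astype(int);w[:,:,2]-=dz
    m=(abs(w[:,:,0]-.607)<.04)&(abs(w[:,:,1]-.094)<.04)&(w[:,:,2]>.1415)&(w[:,:,2]<.152)
    r=cv2.minAreaRect((w[m][:,:2]*1000).astype(np.float32));print(n,'jar',r,np.median(w[m][:,2]))
```

```text
[0.44932313 0.12551298 0.1152203 ]
scene jar ((605.6185913085938, 93.35044860839844), (52.10564041137695, 51.21851348876953), 41.73591995239258) 0.1451082127820347
side jar ((606.2664794921875, 95.3939208984375), (49.768470764160156, 53.04413604736328), 24.85763168334961) 0.1450360694057275
```

View pics/wick1.png

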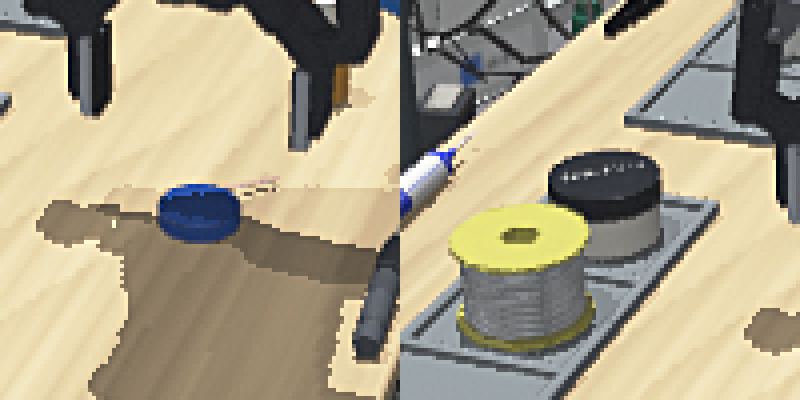

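The picture shows the jar upright in the right pocket, measured at (606, 94.4) mm, and the wick at (200,212) between the fingers. I go down and grip it.

Call:
servo_tool(dp=[[0, 0, 0.015], [0, 0, 0.03], [0, 0, 0.04], [0, 0, 0.048], [0, 0, 0.052], [0, 0, 0.054], [0, 0, 0.054], [0, 0, 0.054], [0, 0, 0.054], [0, 0, 0.054]], twist=[[0, 0, 0], [0, 0, 0], [0, 0, 0], [0, 0, 0], [0, 0, 0], [0, 0, 0], [0, 0, 0], [0, 0, 0], [0, 0, 0], [0, 0, 0]])

```text
t: 13.2
position: [0.4478, 0.1255, 0.0818]
eef_rot: [0.707, 0.707, 0.0, 0.0]
wrist_force: [-0.2, 0.5, 0.7]
opening: 0.0857
finger_force: 0.0
```

Call:
servo_tool(dp=[[0, 0, 0], [0, 0, 0], [0, 0, 0], [0, 0, 0], [0, 0, 0], [0, 0, 0], [0, 0, 0], [0, 0, 0], [0, 0, 0], [0, 0, 0]], twist=[[0, 0, 0], [0, 0, 0], [0, 0, 0], [0, 0, 0], [0, 0, 0], [0, 0, 0], [0, 0, 0], [0, 0, 0], [0, 0, 0], [0, 0, 0]], jaw=1)

```text
t: 14.03
position: [0.4477, 0.1254, 0.082]
eef_rot: [0.707, 0.707, 0.0, 0.0]
wrist_force: [-0.8, 0.4, 6.6]
opening: 0.033
finger_force: 58.9
```

Call:
servo_tool(dp=[[0, 0, -0.04], [0, 0, -0.1], [0, 0, -0.13], [-0.052, 0.264, -0.13], [-0.052, 0.264, -0.13], [-0.052, 0.264, -0.13], [-0.052, 0.264, -0.13], [-0.052, 0.264, -0.13], [-0.052, 0.264, -0.13], [-0.052, 0.264, -0.13]], twist=[[0, 0, 0], [0, 0, 0], [0, 0, 0], [0, 0, 0], [0, 0, 0], [0, 0, 0], [0, 0, 0], [0, 0, 0], [0, 0, 0], [0, 0, 0]])

```text
t: 14.87
position: [0.6048, 0.0942, 0.1587]
eef_rot: [0.707, 0.707, -0.001, -0.001]
wrist_force: [-0.4, 0.2, -0.7]
opening: 0.0327
finger_force: 59.7
```

Call:
servo_tool(dp=[[0, 0, 0], [0, 0, 0], [0, 0, 0], [0, 0, 0], [0, 0, 0.02], [0, 0, 0.04], [0, 0, 0.05], [0, 0, 0.05], [0, 0, 0.05], [0, 0, 0.05]], twist=[[0, 0, 0], [0, 0, 0], [0, 0, 0], [0, 0, 0], [0, 0, 0], [0, 0, 0], [0, 0, 0], [0, 0, 0], [0, 0, 0], [0, 0, 0]])

```text
t: 15.7
position: [0.6061, 0.0942, 0.1296]
eef_rot: [0.707, 0.707, 0.0, 0.0]
wrist_force: [0.5, -0.3, -0.1]
opening: 0.0326
finger_force: 59.7
```

Run:
```python
from h import *
s=arm.state();P=s['position'];print(P,s['opening'])
a=cap('scene');b=cap('side')
def cr(c,X,h=40):
    q=c['camera_matrix']@(c['R']@np.array(X)+c['t']);u,v=(q[:2]/q[2]).astype(int)
    im=c['pixels'][v-h:v+h,u-h:u+h,::-1];return cv2.resize(im,(400,400),interpolation=0)
X=P+[0,0,.03]
cv2.imwrite('pics/wick2.png',np.hstack([cr(a,X),cr(b,X)]))
for c,n,dz in((a,'scene',-.0005),(b,'side',.0016)):
    w=world(c);p=c['pixels'].astype(int);w[:,:,2]-=dz
    m=(abs(w[:,:,0]-P[0])<.03)&(abs(w[:,:,1]-P[1])<.03)&(w[:,:,2]>.15)&(w[:,:,2]<.2)&(p[:,:,2]>p[:,:,0]+40)
    q=w[m];print(n,len(q),'z',np.percentile(q[:,2],[2,50,98]),'x',q[:,0].min(),q[:,0].max(),'y',q[:,1].min(),q[:,1].max())
```

```text
[0.60614207 0.09420463 0.12962142] 0.03262509619228682
scene 162 z [0.15796814 0.16593498 0.16882113] x 0.588893665044508 0.6211360030118439 y 0.07465094956385365 0.11142530304224309
side 158 z [0.1585737  0.16622714 0.16771537] x 0.5905936990853724 0.6220600328336912 y 0.07847418349552715 0.11531365996465454
```

View pics/wick2.png

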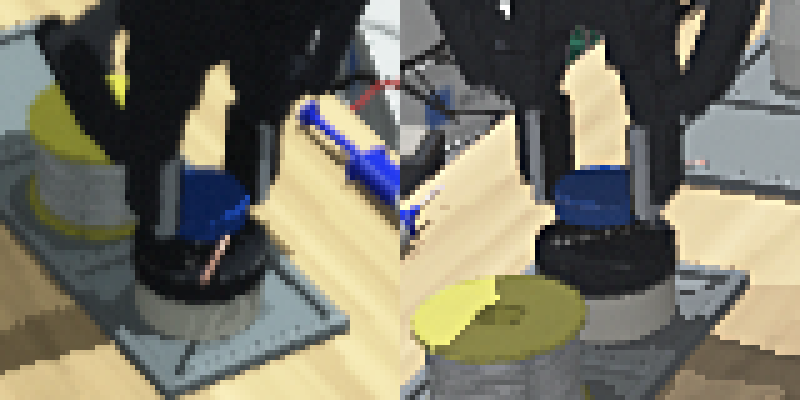

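The wick is held flat over the jar (scene crop 215,205), tail pointing away from the pads. I lower and release it.

Call:
servo_tool(dp=[[0, 0, 0.005], [0, 0, 0.01], [0, 0, 0.013], [0, 0, 0.016], [0, 0, 0.018], [0, 0, 0.019], [0, 0, 0.019], [0, 0, 0.019], [0, 0, 0.019], [0, 0, 0.019]], twist=[[0, 0, 0], [0, 0, 0], [0, 0, 0], [0, 0, 0], [0, 0, 0], [0, 0, 0], [0, 0, 0], [0, 0, 0], [0, 0, 0], [0, 0, 0]])

```text
t: 16.63
position: [0.6059, 0.0942, 0.1181]
eef_rot: [0.707, 0.707, -0.0, -0.0]
wrist_force: [-0.3, 0.7, 1.9]
opening: 0.0328
finger_force: 59.9
```

Call:
servo_tool(dp=[[0, 0, 0], [0, 0, 0], [0, 0, 0], [0, 0, 0], [0, 0, 0], [0, 0, 0], [0, 0, -0.02], [0, 0, -0.06], [0, 0, -0.1], [0, 0, -0.12]], twist=[[0, 0, 0], [0, 0, 0], [0, 0, 0], [0, 0, 0], [0, 0, 0], [0, 0, 0], [0, 0, 0], [0, 0, 0], [0, 0, 0], [0, 0, 0]], jaw=-1)

```text
t: 17.47
position: [0.6076, 0.0943, 0.1938]
eef_rot: [0.707, 0.707, 0.002, 0.001]
wrist_force: [0.2, -0.6, -0.0]
opening: 0.0855
finger_force: 0.0
```

Call:
servo_tool(dp=[[-0.38, -0.305, 0], [-0.38, -0.305, 0], [-0.38, -0.305, 0], [-0.38, -0.305, 0], [-0.38, -0.305, 0], [-0.38, -0.305, 0], [-0.38, -0.305, 0], [-0.38, -0.305, 0], [-0.38, -0.305, 0], [-0.38, -0.305, 0]], twist=[[0, 0, -1], [0, 0, -1], [0, 0, -1], [0, 0, -1], [0, 0, -1], [0, 0, -1], [0, 0, -1], [0, 0, -1], [0, 0, -1], [0, 0, -1]])

```text
t: 18.3
position: [0.4236, -0.134, 0.1909]
eef_rot: [0.501, 0.866, 0.0, 0.001]
wrist_force: [0.4, -0.1, 0.8]
opening: 0.0855
finger_force: 0.0
```

Call:
servo_tool(dp=[[0, 0, 0], [0, 0, 0], [0, 0, 0], [0, 0, 0], [0, 0, 0], [0, 0, 0.03], [0, 0, 0.07], [0, 0, 0.1], [0, 0, 0.1], [0, 0, 0.1]], twist=[[0, 0, -0.95], [0, 0, -0.95], [0, 0, -0.95], [0, 0, -0.95], [0, 0, -0.95], [0, 0, -0.95], [0, 0, -0.95], [0, 0, -0.95], [0, 0, -0.95], [0, 0, -0.95]])

```text
t: 19.13
position: [0.4229, -0.1327, 0.1297]
eef_rot: [0.272, 0.962, 0.0, -0.001]
wrist_force: [0.2, 0.7, -0.4]
opening: 0.0856
finger_force: 0.0
```

Run:
```python
from h import *
from scipy.spatial.transform import Rotation as R
s=arm.state();P=s['position'];print(s['t'],P,R.from_quat(s['eef_rot']).as_matrix().round(3).tolist(),s['joints'].round(2))
a=cap('scene');b=cap('side')
def cr(c,X,h=50):
    q=c['camera_matrix']@(c['R']@np.array(X)+c['t']);u,v=(q[:2]/q[2]).astype(int)
    im=c['pixels'][v-h:v+h,u-h:u+h,::-1];return cv2.resize(im,(380,380),interpolation=0)
cv2.imwrite('pics/org1.png',np.hstack([cr(a,[.423,-.1335,.13]),cr(a,[.606,.094,.15])]))
for c,n,dz in((a,'scene',-.0005),(b,'side',.0016)):
    w=world(c);p=c['pixels'].astype(int);w[:,:,2]-=dz
    m=(abs(w[:,:,0]-.606)<.03)&(abs(w[:,:,1]-.094)<.03)&(w[:,:,2]>.148)&(w[:,:,2]<.16)&(p[:,:,2]>p[:,:,0]+40)
    q=w[m];print(n,len(q),'wick',cv2.minAreaRect((q[:,:2]*1000).astype(np.float32)),np.median(q[:,2]))
```

```text
19.1333 [ 0.42293604 -0.13269567  0.12968771] [[-0.852, 0.524, -0.002], [0.524, 0.852, 0.001], [0.002, 0.0, -1.0]] [-0.46  0.23  1.92  0.    0.99 -1.48]
scene 5 wick ((615.6046752929688, 80.7154541015625), (8.287028312683105, 1.686286211013794), 44.5820198059082) 0.155268564182387
side 189 wick ((604.7993774414062, 95.93009185791016), (34.330848693847656, 34.83863830566406), 5.201404094696045) 0.15441868282293508
```

View pics/org1.png

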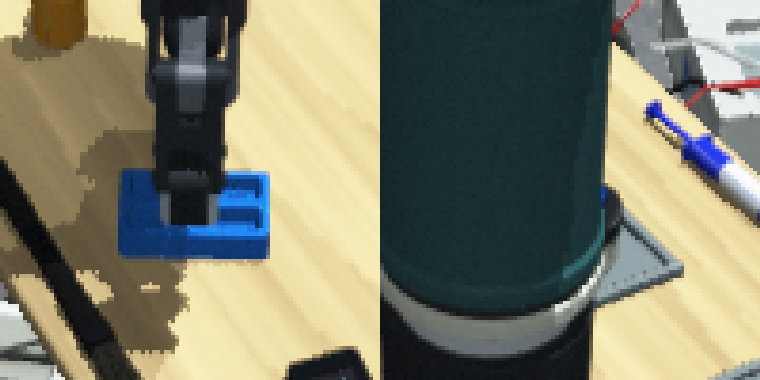

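The wick lies on the jar: the side camera puts it at (604.8, 95.9) mm and the jar at (606.3, 95.4). The fingers straddle the organiser in line with its short side (crop 195,215). I go down and grip.

Call:
servo_tool(dp=[[0, 0, 0.02], [0, 0, 0.04], [0, 0, 0.055], [0, 0, 0.065], [0, 0, 0.074], [0, 0, 0.074], [0, 0, 0.074], [0, 0, 0.074], [0, 0, 0.074], [0, 0, 0.074]], twist=[[0, 0, 0], [0, 0, 0], [0, 0, 0], [0, 0, 0], [0, 0, 0], [0, 0, 0], [0, 0, 0], [0, 0, 0], [0, 0, 0], [0, 0, 0]])

```text
t: 20.07
position: [0.4233, -0.134, 0.0861]
eef_rot: [0.271, 0.962, -0.0, 0.0]
wrist_force: [-0.7, -0.6, -0.8]
opening: 0.0851
finger_force: 0.0
```

Call:
servo_tool(dp=[[0, 0, 0], [0, 0, 0], [0, 0, 0], [0, 0, 0], [0, 0, 0], [0, 0, 0], [0, 0, 0], [0, 0, 0], [0, 0, 0], [0, 0, 0]], twist=[[0, 0, 0], [0, 0, 0], [0, 0, 0], [0, 0, 0], [0, 0, 0], [0, 0, 0], [0, 0, 0], [0, 0, 0], [0, 0, 0], [0, 0, 0]], jaw=1)

```text
t: 20.9
position: [0.4232, -0.1339, 0.086]
eef_rot: [0.271, 0.962, -0.0, 0.0]
wrist_force: [-0.4, 1.1, 5.2]
opening: 0.0322
finger_force: 60.0
```

Call:
servo_tool(dp=[[0, 0, -0.05], [0, 0, -0.11], [0, 0, -0.17], [0.038, 0.353, -0.17], [0.038, 0.353, -0.17], [0.038, 0.353, -0.17], [0.038, 0.353, -0.17], [0.038, 0.353, -0.17], [0.038, 0.353, -0.17], [0.038, 0.353, -0.17]], twist=[[0, 0, 0], [0, 0, 0], [0, 0, 0], [0, 0, 0.2], [0, 0, 0.4], [0, 0, 0.6], [0, 0, 0.8], [0, 0, 1], [0, 0, 1], [0, 0, 1]])

```text
t: 21.73
position: [0.5161, 0.0627, 0.1876]
eef_rot: [0.51, 0.86, 0.001, 0.0]
wrist_force: [0.8, 0.1, -0.1]
opening: 0.0323
finger_force: 59.9
```

Call:
servo_tool(dp=[[0.05, 0.07, 0], [0.1, 0.14, 0], [0.15, 0.21, 0], [0.209, 0.286, 0], [0.209, 0.286, 0], [0.209, 0.286, 0], [0.209, 0.286, 0], [0.209, 0.286, 0], [0.209, 0.286, 0], [0.209, 0.286, 0]], twist=[[0, 0, 0.2], [0, 0, 0.4], [0, 0, 0.6], [0, 0, 0.8], [0, 0, 0.935], [0, 0, 0.935], [0, 0, 0.935], [0, 0, 0.935], [0, 0, 0.935], [0, 0, 0.935]])

```text
t: 22.57
position: [0.6045, 0.249, 0.1876]
eef_rot: [0.705, 0.71, -0.001, -0.0]
wrist_force: [0.3, 0.4, 0.4]
opening: 0.0321
finger_force: 60.0
```

Run:
```python
from h import *
s=arm.state();P=s['position'];print(s['t'],P,s['eef_rot'].round(4))
a=cap('scene');b=cap('side')
for c,n,dz in((a,'scene',-.0005),(b,'side',.0016)):
    w=world(c);p=c['pixels'].astype(int);w[:,:,2]-=dz
    m=(abs(w[:,:,0]-P[0])<.06)&(abs(w[:,:,1]-P[1])<.06)&(w[:,:,2]>.19)&(w[:,:,2]<.25)&(p[:,:,2]>p[:,:,0]+40)
    q=w[m];print(n,len(q),'org z',np.percentile(q[:,2],[2,50,98]))
    t=q[q[:,2]>np.percentile(q[:,2],98)-.004];print(cv2.minAreaRect((t[:,:2]*1000).astype(np.float32)))
    m=(abs(w[:,:,0]-.606)<.03)&(abs(w[:,:,1]-.094)<.03)&(w[:,:,2]>.15)&(w[:,:,2]<.16)&(p[:,:,2]>p[:,:,0]+40)
    q=w[m];print('wick',len(q),cv2.minAreaRect((q[:,:2]*1000).astype(np.float32)) if len(q)>5 else '')
```

```text
22.5667 [0.60445095 0.24897304 0.18760138] [ 7.047e-01  7.095e-01 -6.000e-04 -1.000e-04]
scene 339 org z [0.21209239 0.22328059 0.22984204]
((603.3565063476562, 246.8342742919922), (62.17235565185547, 35.174678802490234), 89.55050659179688)
wick 202 ((604.3126831054688, 92.71768951416016), (35.03896713256836, 34.201290130615234), 11.054302215576172)
side 539 org z [0.21266795 0.22363482 0.2281136 ]
((606.3200073242188, 249.9709014892578), (63.13276290893555, 38.523990631103516), 89.93235778808594)
wick 169 ((605.1192626953125, 96.50318145751953), (34.64507293701172, 34.203041076660156), 23.970394134521484)
```

Call:
servo_tool(dp=[[0, 0, 0], [0, 0, 0.03], [0, 0, 0.06], [0, 0, 0.09], [0, 0, 0.12], [0, 0, 0.138], [0, 0, 0.138], [0, 0, 0.138], [0, 0, 0.138], [0, 0, 0.138]], twist=[[0, 0, 0], [0, 0, 0], [0, 0, 0], [0, 0, 0], [0, 0, 0], [0, 0, 0], [0, 0, 0], [0, 0, 0], [0, 0, 0], [0, 0, 0]])

```text
t: 23.5
position: [0.6062, 0.2511, 0.1063]
eef_rot: [0.704, 0.71, 0.001, 0.001]
wrist_force: [-0.4, 0.7, 0.3]
opening: 0.0321
finger_force: 60.0
```

Run:
```python
from h import *
s=arm.state();P=s['position'];print(s['t'],P,s['eef_rot'].round(4))
for n,dz in(('scene',-.0005),('side',.0016)):
    c=cap(n)
    w=world(c);p=c['pixels'].astype(int);w[:,:,2]-=dz
    m=(abs(w[:,:,0]-P[0])<.06)&(abs(w[:,:,1]-P[1])<.06)&(w[:,:,2]>.121)&(w[:,:,2]<.2)&(p[:,:,2]>p[:,:,0]+40)
    q=w[m];print(n,len(q),'org z',np.percentile(q[:,2],[2,50,98]))
    t=q[q[:,2]>np.percentile(q[:,2],98)-.004];print(cv2.minAreaRect((t[:,:2]*1000).astype(np.float32)))
```

```text
23.5 [0.60623513 0.25106598 0.1063122 ] [7.043e-01 7.099e-01 1.100e-03 5.000e-04]
scene 298 org z [0.13107109 0.14292743 0.14842964]
((607.1400146484375, 249.25613403320312), (64.82142639160156, 34.27661895751953), 85.79537200927734)
side 542 org z [0.13106525 0.14187864 0.14705059]
((609.2445068359375, 256.9603271484375), (53.53662109375, 58.71190643310547), 58.76612091064453)
```

Call:
servo_tool(dp=[[0, 0, 0.01], [0, 0, 0.017], [0, 0, 0.022], [0, 0, 0.025], [0, 0, 0.027], [0, 0, 0.027], [0, 0, 0.027], [0, 0, 0.027], [0, 0, 0.027], [0, 0, 0.027]], twist=[[0, 0, 0], [0, 0, 0], [0, 0, 0], [0, 0, 0], [0, 0, 0], [0, 0, 0], [0, 0, 0], [0, 0, 0], [0, 0, 0], [0, 0, 0]])

```text
t: 24.43
position: [0.6047, 0.2507, 0.0891]
eef_rot: [0.704, 0.71, -0.0, -0.0]
wrist_force: [-1.8, 0.2, 4.2]
opening: 0.0321
finger_force: 60.6
```

Call:
servo_tool(dp=[[0, 0, 0], [0, 0, -0.001], [0, 0, -0.002], [0, 0, -0.002], [0, 0, -0.002], [0, 0, -0.002], [0, 0, -0.02], [0, 0, -0.06], [0, 0, -0.12], [0, 0, -0.17]], twist=[[0, 0, 0], [0, 0, 0], [0, 0, 0], [0, 0, 0], [0, 0, 0], [0, 0, 0], [0, 0, 0], [0, 0, 0], [0, 0, 0], [0, 0, 0]], jaw=-1)

```text
t: 25.27
position: [0.605, 0.2507, 0.1926]
eef_rot: [0.704, 0.71, -0.0, -0.0]
wrist_force: [-0.5, 0.3, -0.1]
opening: 0.0856
finger_force: 0.0
```

Call:
servo_tool(dp=[[-0.4235, -0.302, 0], [-0.4235, -0.302, 0], [-0.4235, -0.302, 0], [-0.4235, -0.302, 0], [-0.4235, -0.302, 0], [-0.4235, -0.302, 0], [-0.4235, -0.302, 0], [-0.4235, -0.302, 0], [-0.4235, -0.302, 0], [-0.4235, -0.302, 0]], twist=[[0, 0, 0], [0, 0, 0], [0, 0, 0], [0, 0, 0], [0, 0, 0], [0, 0, 0], [0, 0, 0], [0, 0, 0], [0, 0, 0], [0, 0, 0]])

```text
t: 26.1
position: [0.4259, -0.0055, 0.1916]
eef_rot: [0.705, 0.709, 0.001, 0.001]
wrist_force: [0.4, 1.0, 0.3]
opening: 0.0855
finger_force: 0.0
```

Run:
```python
from meas import *
s=arm.state();print(s['position'])
cs={n:cap(n,'mid_'+n) for n in('scene','side')}; run(cs)
for n,dz in(('scene',-.0005),('side',.0016)):
    c=cs[n];w=world(c);p=c['pixels'].astype(int);w[:,:,2]-=dz
    m=(abs(w[:,:,0]-.606)<.05)&(abs(w[:,:,1]-.25)<.05)&(w[:,:,2]>.126)&(w[:,:,2]<.136)&(p[:,:,2]>p[:,:,0]+40)
    q=w[m];print(n,len(q),'org',cv2.minAreaRect((q[:,:2]*1000).astype(np.float32)))
```

```text
[ 0.42589768 -0.00546581  0.19160521]
scene dz -0.0005
  soldertray [607.1 172.8] [ 85.3 245.2] 0.1 836 z 0.115
  cleantray [ 612.2 -142.5] [ 86.3 241.9] 0.7 4157 z 0.114
  reel [609.9 173.9] [53.7 57.3] 36.2 196 z 0.152
  squeeze [ 607.3 -148.8] [32.2 45.6] 43.9 720 z 0.159
  wick few
  org few
  jar few
  amber [428.7 -16.2] [52.1 82. ] 84.3 5553 z 0.425
  meter [ 421.7 -258.3] [79.1 30.7] 79.9 808 z 0.122
side dz 0.0015
  soldertray [607.7 173.9] [ 85.8 241.3] 0.8 1907 z 0.115
  cleantray [ 613.3 -140.4] [ 84.4 243.9] 1.0 1230 z 0.114
  reel [607.9 172.4] [58.2 59.6] 66.8 442 z 0.152
  squeeze [ 610.9 -131.6] [46.  28.8] 19.8 407 z 0.155
  wick few
  org few
  jar few
  amber [426.   5.] [86.1 59.7] 14.3 4774 z 0.417
  meter [ 423.6 -251.9] [74.3 30.6] 79.6 141 z 0.122
scene 17 org ((608.3939208984375, 242.4473114013672), (59.557281494140625, 8.087860107421875), 59.0112419128418)
side 312 org ((604.1044921875, 251.20799255371094), (34.54826736450195, 64.58395385742188), 0.5571781992912292)
```

View pics/mid_side.png

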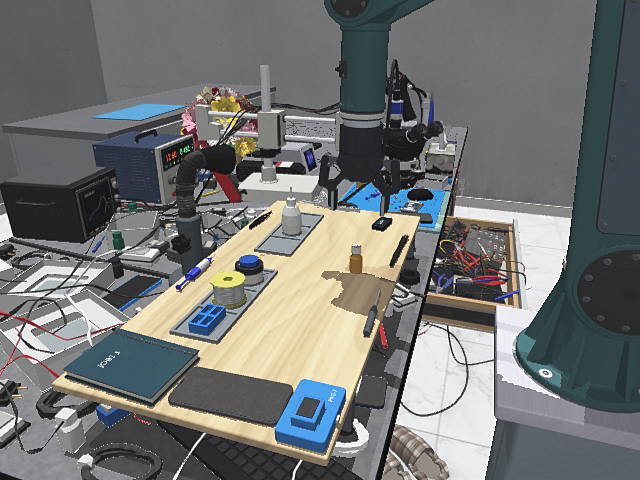

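The side view shows the jar with the wick on it (248,262), the organiser in the left pocket (207,318), and the amber bottle at (356,258) under the gripper. I go down on the bottle.

Call:
servo_tool(dp=[[0, 0, 0], [0, 0, 0.03], [0, 0, 0.06], [0, 0, 0.09], [0, 0, 0.12], [0, 0, 0.15], [0, 0, 0.168], [0, 0, 0.168], [0, 0, 0.168], [0, 0, 0.168]], twist=[[0, 0, 0], [0, 0, 0], [0, 0, 0], [0, 0, 0], [0, 0, 0], [0, 0, 0], [0, 0, 0], [0, 0, 0], [0, 0, 0], [0, 0, 0]])

```text
t: 27.03
position: [0.4269, -0.0043, 0.0903]
eef_rot: [0.704, 0.71, 0.0, 0.0]
wrist_force: [0.4, -0.7, 0.2]
opening: 0.0853
finger_force: 0.0
```

Call:
servo_tool(dp=[[0, 0, 0], [0, 0, 0], [0, 0, 0], [0, 0, 0], [0, 0, 0], [0, 0, 0], [0, 0, 0], [0, 0, 0], [0, 0, 0], [0, 0, 0]], twist=[[0, 0, 0], [0, 0, 0], [0, 0, 0], [0, 0, 0], [0, 0, 0], [0, 0, 0], [0, 0, 0], [0, 0, 0], [0, 0, 0], [0, 0, 0]], jaw=1)

```text
t: 27.87
position: [0.4262, -0.0048, 0.0904]
eef_rot: [0.704, 0.71, 0.0, 0.0]
wrist_force: [-1.8, -0.0, 5.5]
opening: 0.0226
finger_force: 58.5
```

Call:
servo_tool(dp=[[0, 0, -0.05], [0, 0, -0.1], [0, 0, -0.15], [-0.1, 0.308, -0.15], [-0.1, 0.308, -0.15], [-0.1, 0.308, -0.15], [-0.1, 0.308, -0.15], [-0.1, 0.308, -0.15], [-0.1, 0.308, -0.15], [-0.1, 0.308, -0.15]], twist=[[0, 0, 0], [0, 0, 0], [0, 0, 0], [0, 0, 0], [0, 0, 0], [0, 0, 0], [0, 0, 0], [0, 0, 0], [0, 0, 0], [0, 0, 0]])

```text
t: 28.7
position: [0.612, -0.0638, 0.1792]
eef_rot: [0.705, 0.71, -0.0, -0.0]
wrist_force: [-1.1, 0.3, -0.0]
opening: 0.0226
finger_force: 59.1
```

Call:
servo_tool(dp=[[0, 0, 0], [0, 0, 0], [0, 0, 0.03], [0, 0, 0.06], [0, 0, 0.09], [0, 0, 0.12], [0, 0, 0.12], [0, 0, 0.12], [0, 0, 0.12], [0, 0, 0.12]], twist=[[0, 0, 0], [0, 0, 0], [0, 0, 0], [0, 0, 0], [0, 0, 0], [0, 0, 0], [0, 0, 0], [0, 0, 0], [0, 0, 0], [0, 0, 0]])

```text
t: 29.53
position: [0.612, -0.0634, 0.1095]
eef_rot: [0.704, 0.71, 0.001, 0.001]
wrist_force: [-0.6, 0.4, 1.3]
opening: 0.023
finger_force: 59.1
```

Run:
```python
from h import *
s=arm.state();P=s['position'];print(P,s['opening'])
ims=[]
for n,dz in(('scene',-.0005),('side',.0016)):
    c=cap(n);w=world(c);p=c['pixels'].astype(int);w[:,:,2]-=dz
    m=(abs(w[:,:,0]-P[0])<.02)&(abs(w[:,:,1]-P[1])<.02)&(w[:,:,2]>.122)&(w[:,:,2]<.19)&(p[:,:,0]>p[:,:,2]+30)
    q=w[m];print(n,len(q),np.percentile(q[:,2],[1,50]),q.min(0),q.max(0))
    z=c['camera_matrix']@(c['R']@(P+[0,0,.05])+c['t']);u,v=(z[:2]/z[2]).astype(int)
    ims.append(cv2.resize(c['pixels'][v-50:v+50,u-50:u+50,::-1],(380,380),interpolation=0))
cv2.imwrite('pics/amb.png',np.hstack(ims))
```

```text
[ 0.61198877 -0.06336285  0.10945141] 0.023049494419964265
scene 163 [0.13023935 0.15062375] [ 0.59804333 -0.07853231  0.12938134] [ 0.62622487 -0.0525048   0.17489989]
side 157 [0.13060647 0.14936382] [ 0.59996456 -0.07562212  0.13006322] [ 0.62695204 -0.04944394  0.18155849]
```

View pics/amb.png

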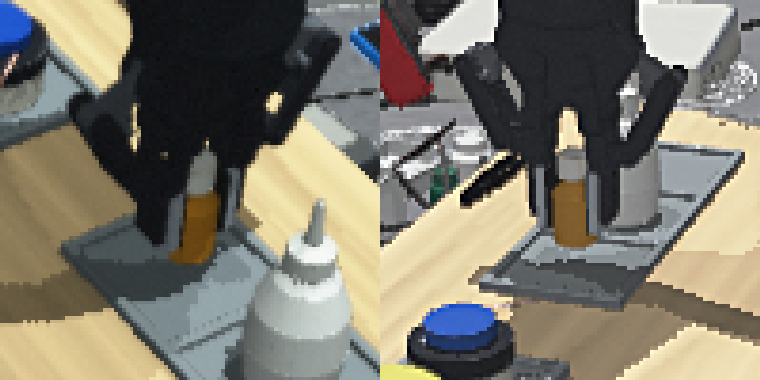

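The bottle hangs upright over the left pocket of the cleaning tray (190,230). I lower and release it.

Call:
servo_tool(dp=[[0, 0, 0.01], [0, 0, 0.016], [0, 0, 0.02], [0, 0, 0.023], [0, 0, 0.025], [0, 0, 0.0265], [0, 0, 0.0265], [0, 0, 0.0265], [0, 0, 0.0265], [0, 0, 0.0265]], twist=[[0, 0, 0], [0, 0, 0], [0, 0, 0], [0, 0, 0], [0, 0, 0], [0, 0, 0], [0, 0, 0], [0, 0, 0], [0, 0, 0], [0, 0, 0]])

```text
t: 30.47
position: [0.6109, -0.0632, 0.0934]
eef_rot: [0.704, 0.71, -0.0, -0.0]
wrist_force: [-4.5, 0.7, 13.0]
opening: 0.0229
finger_force: 60.4
```

Call:
servo_tool(dp=[[0, 0, 0], [0, 0, 0], [0, 0, 0], [0, 0, 0], [0, 0, 0], [0, 0, 0], [0, 0, 0], [0, 0, -0.03], [0, 0, -0.08], [0, 0, -0.14]], twist=[[0, 0, 0], [0, 0, 0], [0, 0, 0], [0, 0, 0], [0, 0, 0], [0, 0, 0], [0, 0, 0], [0, 0, 0], [0, 0, 0], [0, 0, 0]], jaw=-1)

```text
t: 31.3
position: [0.6091, -0.0629, 0.1745]
eef_rot: [0.704, 0.71, -0.002, -0.002]
wrist_force: [0.9, -0.4, 0.2]
opening: 0.0854
finger_force: 0.0
```

Call:
servo_tool(dp=[[0, 0, -0.06], [0, 0, -0.12], [0, -0.05, -0.15], [0, -0.1, -0.15], [0, -0.2, -0.15], [0, -0.2, -0.15], [0, -0.2, -0.15], [0, -0.2, -0.15], [0, -0.2, -0.15], [0, -0.2, -0.15]], twist=[[0, 0, 0], [0, 0, 0], [0, 0, 0], [0, 0, 0], [0, 0, 0], [0, 0, 0], [0, 0, 0], [0, 0, 0], [0, 0, 0], [0, 0, 0]])

```text
t: 32.13
position: [0.4925, -0.0644, 0.2661]
eef_rot: [0.704, 0.71, 0.0, 0.0]
wrist_force: [-0.4, -0.8, -1.2]
opening: 0.0855
finger_force: 0.0
```

Run:
```python
from h import *
cs={n:cap(n,'end_'+n) for n in('scene','side')}
for n,dz in(('scene',-.0005),('side',.0016)):
    c=cs[n];w=world(c);p=c['pixels'].astype(int);w[:,:,2]-=dz
    def f(k,X,h,z0,z1,blue):
        m=(abs(w[:,:,0]-X[0])<h)&(abs(w[:,:,1]-X[1])<h)&(w[:,:,2]>z0)&(w[:,:,2]<z1)
        if blue:m&=(p[:,:,2]>p[:,:,0]+40)
        q=w[m]
        if len(q)<20: print(n,k,'few');return
        r=cv2.minAreaRect((q[:,:2]*1000).astype(np.float32));print(n,k,len(q),np.round(r[0],1),np.round(r[1],1),round(r[2]),np.median(q[:,2]).round(4))
    f('amber',(.6114,-.0636),.025,.162,.172,0)
    f('wick',(.606,.094),.03,.1505,.16,1)
    f('jar',(.606,.094),.035,.141,.149,0)
    f('org',(.606,.25),.045,.126,.135,1)
    f('meter',(.422,-.258),.045,.119,.13,0)
```

```text
scene amber 84 [610.5 -64.6] [19.4 17.8] 47 0.166
scene wick 197 [604.6  93.6] [36.9 34.7] 88 0.1546
scene jar 198 [602.8  88.7] [44.8 50.2] 58 0.1451
scene org few
scene meter 799 [ 421.6 -258.7] [79.4 30.4] 79 0.1221
side amber 36 [610.3 -62.3] [16.9 16.8] 23 0.1662
side wick 162 [604.1  97.1] [34.4 34.8] 74 0.1547
side jar 195 [604.   99.7] [50.  43.2] 27 0.1449
side org 315 [604.9 251.2] [35.1 64. ] 1 0.1283
side meter 142 [ 423.2 -256.2] [78.7 30.1] 80 0.1221
```

View pics/end_scene.png

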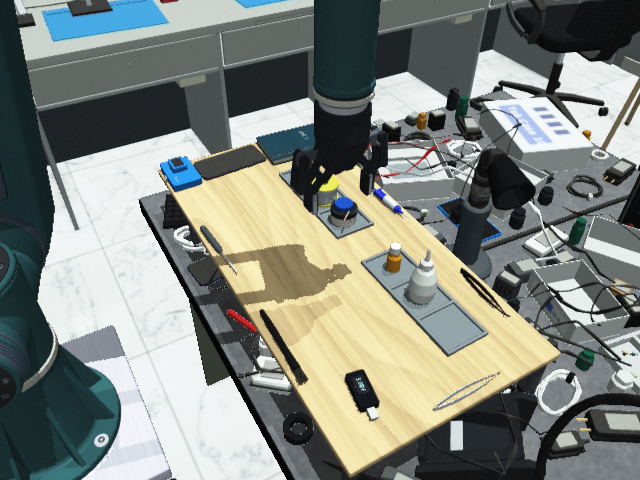

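The final view shows the wick on the jar (343,208), the amber bottle standing left of the squeeze bottle (394,257) and the meter unmoved (362,392). All the measurements agree, so I hand in.

```bash
python3 -c "
from bench import arm
print(arm.job_done())"
```

```text
the job is handed in; nothing more can be done
None
```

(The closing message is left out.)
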